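# Feed a blank with the sprung slide and leave the slide on its stop pin

### The job

Feed the round steel blank into the nest of the hand feed slide: push the slide's carriage forward against its spring until the blank is fully home against the end stop, without ramming it, then let the carriage spring back so that it stays caught at mid travel on its stop pin, and move clear. Only push the carriage; do not touch or lift the blank, and leave the hex key and the boxed relay where they are.

Things in the scene. Friction and masses are not known exactly. Their poses are not given: they have to be found in the camera images.
- feeder: hand feed slide, fixed on the bench: base 234 x 127 x 10 mm with two rails (tops 30 mm above the bench, 73 mm apart) forming a channel, floor 10 mm above the bench. Origin on the bench under the channel's centre line; +x is the push direction, from carriage to end stop (inner face at x = +105 mm; base x -115 to +119 mm). Spring tube on its +y side (to y = 72 mm, 48 mm high)
- carriage (a joint): travel along feeder +x, m: 0 = sprung fully back (start), 0.060 at most; blank home at about 0.058, then it is hard: stop, do not force it. The spring takes 3 N at 0, 9 N at full travel; up to 0.030 a side tooth presses the stop pin out (some 2 N more); past 0.030 the pin snaps in behind the tooth, and a carriage let go then comes back only to about 0.030, where the pin holds it
- push_face (a point): centre of the flat upright rear face (97 mm wide, 44 mm tall, black pad) of the carriage, 53.5 mm above the bench, moving with it; pushed along feeder +x, free space behind it. The carriage is a grey block 90 mm long, 97 mm wide, 31.5 to 75.5 mm above the bench, riding over the rails; its tongue, ending 90 mm ahead of this face, pushes the blank
- stop_pin (a joint): how far the sprung steel pin is pressed out into its block, m: 0 = fully in (its catching position), about 0.008 when the tooth passes
- blank: loose round steel blank flange, 69 mm in diameter, 13 mm thick, with a ring of six holes, lying flat in the channel between carriage and end stop; origin at the centre of its underside; 0.27 to 0.43 kg, so that the tongue meeting it jolts the push for a moment, well before it is home
- nest (a point): where the blank's origin is when it is home against the end stop: feeder x = 70.5 mm on the channel floor (10 mm above the bench)
- hex_key: bystander: loose hex key with red grip, 33 x 94 x 12 mm, lying beside the feeder
- relay_box_7: bystander: loose boxed relay, 108 x 136 x 48 mm, on the left of the bench
- pin_tip (a point): inner end of the stop pin, 8 mm thick, 52 mm above the bench, on the feeder's -y side; it slides along feeder y. Its grey block (30 x 36 mm, 64 mm high) stands 15 to 51 mm farther out, the pin's black knob to 67 mm

How it is judged:
On the way, in this order (a step that is already met when the one before it is completed fails the run):
1. the carriage has been pushed forward and the blank is home (value of joint carriage above 0.05 m and horizontal distance between blank and nest below 0.005 m), for 0.05 s.
2. the carriage has come back onto the stop pin (value of joint carriage between 0.026 and 0.034 m and value of joint stop_pin below 0.002 m), for 0.2 s.
At the end, for the whole second after the job is handed in: The carriage rests on the stop pin at mid travel (26 to 34 mm), the pin fully in (within 2 mm), and the blank lies flat and still in the nest within 6 mm of its home place (all of step 2 and velocity of joint carriage between -0.005 and 0.005 m/s and distance between blank and nest below 0.006 m and angle between blank's own z axis and vertical below 0.1 rad and linear speed of blank below 0.01 m/s); the robot touches nothing.
It fails at once if the robot touched the blank (contact force between any of the arm, the fingers and blank above 0.5 N).
It fails at once if the blank was lifted out of the channel (z of blank in the frame of feeder above 0.02 m).
It fails at once if a bystander was moved (distance of any of hex_key, relay_box_7 from where it was at the start of the episode above 0.02 m).
It fails at once if the carriage was rammed or forced (over 40 N) (contact force between any of the fingers, the arm and carriage above 40 N).
It also fails if it takes over 32 s, if anything falls off the work surface, if the arm or the gripper's body presses on something with over 40 N, if the wrist force passes 120 N, or if a joint passes its speed limit or range.

### The arm

A 7-joint arm with a two-finger parallel gripper is mounted at the origin on a cart in front of the work surface, level with it; the furniture and walls round the work are solid. World frame = base frame: x ahead of the robot, y to its left, z up, the work surface at z = 0. Lengths are in m, angles in rad, forces in N, time in s.
With the tool pointing down it reaches from about 0.4 to 0.85 m from the base axis. Payload 4.5 kg.
Tool frame: the origin (TCP) lies at the very end of the fingers, on their centre line; the grasp point (between the pads) lies 19 mm behind it (r.pinch_z is the distance from the TCP to the grasp point, in m); z points along the fingers, y is the direction in which the jaws open and shut (so a half turn about z gives the same grasp; the last joint's range is limited). The gripper opens to 88 mm and grips with 3 to 60 N. Pads are 18 mm wide; open, the fingers measure 123 mm over their backs; the gripper's body (75 mm by 187 mm) begins 45 mm behind the grasp point.
Start: joints at [-1.184, 0.689, -0.195, 1.565, 0.157, 0.902, -0.215], TCP at [0.216, 0.587, 0.239] pointing down, gripper open.
Joint ranges: [-3.01, 3.01], [-0.46, 2.08], [-1.47, 1.51], [0.13, 2.56], [-1, 4.14], [0.04, 2.09], [-2.66, 2.66]. Speed limits (rad/s): [2.57, 2.57, 3.14, 3.14, 3.14, 3.14, 3.14].

### API

Orientations are given as a 3x3 rotation matrix whose columns are the frame's x, y, z axes.
In Python, from cell import r, snapshot, camera_params gives the robot as it stands. The module is installed in compiled form; this text tells all that it offers.
- The arm moves only by the tool jog_arm, never from a script. Its argument "plan" is a list of rows, each a list of 3 entries, a list of its own where there are three numbers: the opening, from 0 (shut) to 1 (fully open), then the shift along the world's x, y, z in mm, then the turn, a rotation vector about the world's x, y, z in degrees. In form: [[gripper, [x, y, z], [rx, ry, rz]], ...]. A call has 1 to 5 rows; each row is the pose to reach, as a shift and turn from the pose commanded when the call began; what a row does not reach only later rows make up. A row lasts 1/8 s, in which the tool goes at most 62.5 mm and 10.7 degrees, less where a joint would pass 70% of its speed; a pose out of reach is approached as far as the arm can. A call with a gripper value outside its range is refused whole. The fingers move at their own pace and stop on an object; "force" is the grip in N (left out, the last holds). Time passes only in rows, so rows that repeat a pose let the fingers close. It gives the time, the measured TCP pose, the force and the opening at its end, in the units of the state.
- r.state(): the state, without advancing time (a new reading comes with each control period).
- snapshot(name): name is "side" or "top"; returns the picture (384x512x3 uint8, red, green, blue); there is no depth.
- camera_params(name): a dict with "mtx" (3x3 intrinsics, pixels), "R" (3x3) and "t" (3): a world point X has camera coordinates R X + t. Camera axes: x right, y down, z forward; pixel columns grow to the right and rows downward; lengths in m; the calibration is good to about 2 mm. A picture is of the moment at which its call begins. camera_params takes no time and is no camera call.
- r.finish_job(): hands the job in, once; it reports no verdict.
The state is a dict: "t": time; "joint_positions": joint angles; "qvel": joint speeds; "effort": joint torques, N m; "tcp_pos": TCP position; "ee_rot": TCP orientation; "force": force on the tool from outside, world axes, zero at the start; "ft_torque": the same for the moment, N m; "finger_gap": opening from 0.0 (shut) to 1.0 (fully open).
Only numpy, scipy, OpenCV 4.12 (cv2) and the standard library are available. Lean on these libraries where they do the work, as an engineer would, in place of code of your own. Each camera call takes 0.05 s, during which the arm holds its last target. There are 200 camera calls.

## Working session

There is one attempt and no reset: what is moved stays moved. The work goes in short steps, Python scripts to look and compute and a tool call to move; the robot and the scene stay as the last step left them, time stands still between calls to the robot, and variables do not carry over. Pictures are saved under pics/ and viewed, about 8 in all and at most 12, crops included, and the job is handed in when it is done.

Besides the shell and the picture viewer there is one more tool, called after "Request:" in YAML: its name, and indented under it one key for each argument. jog_arm: Moves the arm, as the interface text tells. Its arguments: {"type":"object","properties":{"plan":{"type":"array"},"force":{"type":"number"}},"required":["plan"]}

```bash
mkdir -p pics; python3 - <<'E'
from cell import r,snapshot,camera_params
import cv2
for n in("side","top"):
    cv2.imwrite(f"pics/{n}0.png",snapshot(n)[:,:,::-1]); p=camera_params(n); print(n,p["mtx"].round(1).tolist(),p["R"].round(4).tolist(),p["t"].round(4).tolist())
s=r.state();print(s["t"],s["tcp_pos"],s["ee_rot"],s["force"])
E
```

```text
side [[475.6, 0.0, 259.7], [0.0, 475.6, 189.7], [0.0, 0.0, 1.0]] [[-0.9998, 0.0218, -0.0047], [0.012, 0.351, -0.9363], [-0.0188, -0.9361, -0.3512]] [0.5251, 0.0682, 1.1068]
top [[410.6, 0.0, 260.4], [0.0, 410.6, 194.6], [0.0, 0.0, 1.0]] [[-0.179, -0.9838, -0.0049], [-0.9625, 0.1762, -0.2063], [0.2039, -0.0322, -0.9785]] [0.0864, 0.5406, 1.0017]
0.1 [0.21580309 0.58596726 0.23801706] [[-9.38433079e-01  3.45460794e-01 -4.43338548e-04]
 [ 3.45461057e-01  9.38431805e-01 -1.55114142e-03]
 [-1.19815555e-04 -1.60879863e-03 -9.99998699e-01]] [ 0.60679324 -0.21955963  0.32954516]
```

View pics/top0.png

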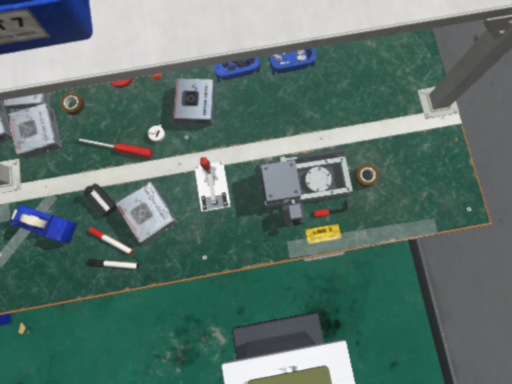

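View pics/side0.png

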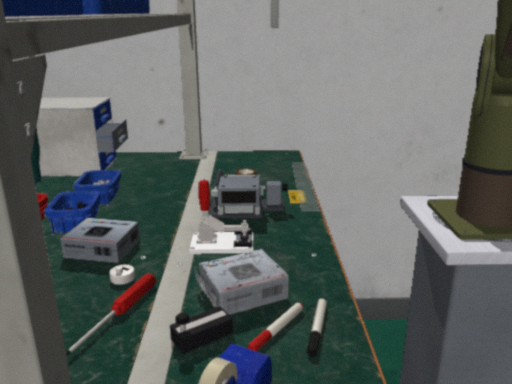

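The top view shows the feeder near (308,178), with the push direction to image right (about world -y). The carriage is at (281,182), the blank at (318,178), the stop pin block at (292,213) and the hex key at (325,212). A toggle clamp stands behind the carriage at (212,185). I'll zoom in to measure.

```bash
cat > h.py <<'E'
import numpy as np
from cell import r,snapshot,camera_params
def ray(n,u,v,z):
    p=camera_params(n);R=np.array(p["R"]);t=np.array(p["t"]);c=-R.T@t
    d=R.T@np.linalg.inv(p["mtx"])@[u,v,1];return c+d*(z-c[2])/d[2]
def proj(n,X):
    p=camera_params(n);q=np.array(p["mtx"])@(np.array(p["R"])@X+p["t"]);return q[:2]/q[2]
E
python3 - <<'E'
import cv2
a=cv2.imread("pics/top0.png")[135:245,180:400];cv2.imwrite("pics/topc.png",cv2.resize(a,None,fx=3.6,fy=3.6,interpolation=cv2.INTER_CUBIC))
a=cv2.imread("pics/side0.png")[150:270,170:330];cv2.imwrite("pics/sidec.png",cv2.resize(a,None,fx=5,fy=5,interpolation=cv2.INTER_CUBIC))
from h import *
print(proj("top",r.state()["tcp_pos"]),proj("side",r.state()["tcp_pos"]),proj("top",[0,0,0]))
E
```

```text
[-13.59643193 394.71934444] [584.06770214 243.93301759] [295.84163291 416.15062994]
```

View pics/topc.png

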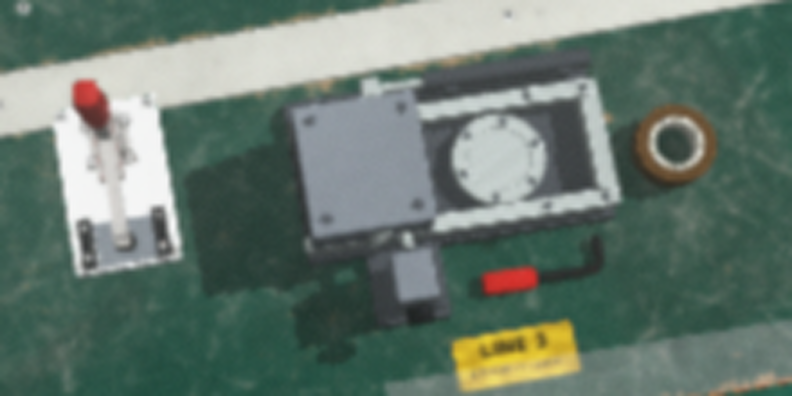

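View pics/sidec.png

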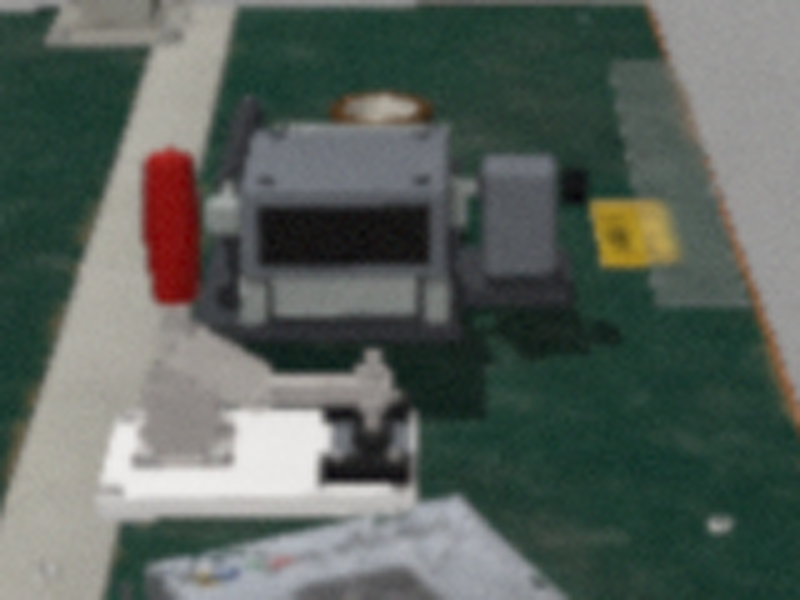

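Top crop: the carriage top's corners are at about (293,103), (416,88), (437,220) and (308,238), and the blank is at (500,157). The clamp plate lies at crop x 60–180, about 3/4 of a carriage length behind. Side crop: the rear face with its black pad spans (260–430, 205–262), and the clamp's red handle is at (170,225). Next I'll fit the feeder pose.

```bash
python3 - <<'E'
from h import *
from scipy.optimize import least_squares
T=[((293,103),(-112,48.5,75.5)),((416,88),(-22,48.5,75.5)),((437,220),(-22,-48.5,75.5)),((308,238),(-112,-48.5,75.5))]
S=[((243,190),(-112,48.5,75.5)),((450,190),(-112,-48.5,75.5)),((448,275),(-112,-48.5,31.5)),((243,275),(-112,48.5,31.5))]
O=[("top",np.array([180+a/3.6,135+b/3.6]),np.array(X)/1e3) for (a,b),X in T]+[("side",np.array([170+a/5,150+b/5]),np.array(X)/1e3) for (a,b),X in S]
def W(p,X):c,s=np.cos(p[2]),np.sin(p[2]);return np.array([p[0]+c*X[0]-s*X[1],p[1]+s*X[0]+c*X[1],X[2]])
f=lambda p:np.concatenate([proj(n,W(p,X))-q for n,q,X in O])
R=least_squares(f,[.55,-.05,-1.6]);p=R.x
print(p,np.degrees(p[2]),R.fun.reshape(-1,2).round(1).tolist())
print("push",W(p,np.array([-.112,0,.0535])),"dir",np.cos(p[2]),np.sin(p[2]))
for nm,a,b,z in[("blank",500,157,.023),("clampL",78,272,.01),("clampBR",180,258,.01),("clampTR",158,95,.01),("endstop corner",622,205,.03)]: 
    w=ray("top",180+a/3.6,135+b/3.6,z);d=w[:2]-p[:2];c,s=np.cos(p[2]),np.sin(p[2]);print(nm,w.round(3),"feeder",(c*d[0]+s*d[1]).round(3),(-s*d[0]+c*d[1]).round(3))
# red handle via both views
A=[]
q1=(180+88/3.6,135+85/3.6);q2=(170+172/5,150+160/5)
g=least_squares(lambda X:np.r_[proj("top",X)-q1,proj("side",X)-q2],[.6,.1,.1]);print("handle top",g.x,g.fun)
# shelf edge heights guess / start
E
```

```text
[ 0.56761657 -0.13690564 -1.61541064] -92.55621166626277 [[-0.3, 0.8], [0.1, 0.4], [0.1, 0.3], [0.7, 0.0], [-1.0, -0.3], [-0.2, -0.1], [0.2, 0.6], [-0.3, 0.4]]
push [ 0.57261171 -0.02501709  0.0535    ] dir -0.04459951110076702 -0.9990049467392904
blank [ 0.569 -0.175  0.023] feeder 0.038 0.003
clampL [0.542 0.149 0.01 ] feeder -0.284 -0.038
clampBR [0.539 0.072 0.01 ] feeder -0.208 -0.038
clampTR [0.667 0.068 0.01 ] feeder -0.209 0.09
endstop corner [ 0.516 -0.254  0.03 ] feeder 0.12 -0.046
handle top [0.63883999 0.1079631  0.13851615] [ 0.21722262  1.30132686 -1.03924392 -0.30298593]
```

```bash
python3 - <<'E'
from h import *
print("post foot",ray("top",438,105,0),ray("side",190,155,0))
for z in(.3,.45,.6):print(z,ray("top",280,48,z),ray("top",30,88,z))
E
```

```text
post foot [ 7.24294523e-01 -5.57154120e-01 -2.22044605e-16] [ 0.74933025 -0.55496683  0.        ]
0.3 [ 0.80328283 -0.10225723  0.3       ] [0.80762158 0.42937652 0.3       ]
0.45 [ 0.71396045 -0.07871724  0.45      ] [0.71747756 0.35224027 0.45      ]
0.6 [ 0.62463807 -0.05517726  0.6       ] [0.62733355 0.27510403 0.6       ]
```

Request:
jog_arm:
  plan:
    - [0,[30,-50,0],[0,0,-6]]
    - [0,[62,-100,0],[0,0,-13]]
    - [0,[95,-153,0],[0,0,-20]]
    - [0,[128,-206,0],[0,0,-27]]
    - [0,[160,-258,0],[0,0,-34]]

```text
t: 0.72
tcp_pos: [0.3767, 0.3266, 0.2387]
ee_rot: [[-0.582, 0.814, 0.0], [0.814, 0.582, -0.0], [-0.0, -0.0, -1.0]]
force: [2.0, 0.7, 0.6]
finger_gap: 0.454
```

Request:
jog_arm:
  plan:
    - [0,[32,-52,0],[0,0,-7]]
    - [0,[64,-104,0],[0,0,-14]]
    - [0,[97,-156,0],[0,0,-22]]
    - [0,[130,-208,0],[0,0,-30]]
    - [0,[162,-258,0],[0,0,-38]]

```text
t: 1.35
tcp_pos: [0.5387, 0.0687, 0.2386]
ee_rot: [[0.043, 0.999, -0.0], [0.999, -0.043, 0.0], [0.0, -0.0, -1.0]]
force: [1.2, -0.3, 1.2]
finger_gap: 0.001
```

Request:
jog_arm:
  plan:
    - [0,[20,-32,0],[0,0,0]]
    - [0,[35,-58,0],[0,0,0]]
    - [0,[35,-58,-40],[0,0,0]]
    - [0,[35,-58,-70],[0,0,0]]
    - [0,[35,-58,-80],[0,0,0]]

```text
t: 1.98
tcp_pos: [0.5715, 0.0125, 0.1568]
ee_rot: [[0.039, 0.999, -0.004], [0.999, -0.039, -0.0], [-0.0, -0.004, -1.0]]
force: [0.5, -0.2, 0.1]
finger_gap: 0.006
```

```bash
python3 - <<'E'
from h import *
import cv2
s=r.state();print(s["t"],s["tcp_pos"],s["ee_rot"].round(4).tolist(),s["force"],s["finger_gap"],s["joint_positions"])
t=snapshot("top")[115:245,180:400][:,:,::-1];q=snapshot("side")[90:270,170:330][:,:,::-1]
cv2.imwrite("pics/a1.png",np.hstack([cv2.resize(t,(440,260),interpolation=2),cv2.resize(q,(231,260),interpolation=2)]))
E
```

```text
1.975 [0.57152502 0.01254194 0.15684144] [[0.0385, 0.9993, -0.0039], [0.9993, -0.0385, -0.0001], [-0.0003, -0.0039, -1.0]] [ 0.49174632 -0.16849303  0.08122635] 0.005790456022104125 [-0.14487995  0.73210258  0.07254532  1.81134095 -0.08569552  0.60508276
 -0.05868086]
```

View pics/a1.png

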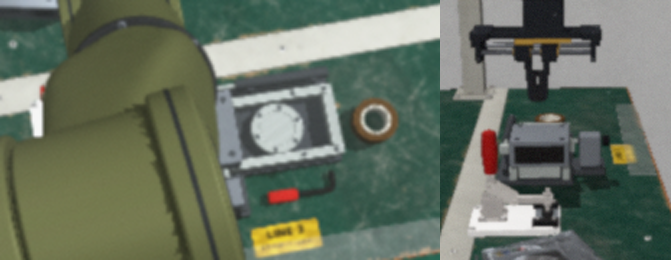

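The side view shows the shut fingers at (537,85), centred over the pad at (540,153). The top view shows the feeder untouched and the arm above it. Now I'll lower the tool behind the carriage.

Request:
jog_arm:
  plan:
    - [0,[2,2,-40],[0,0,0]]
    - [0,[2,2,-80],[0,0,0]]
    - [0,[2,2,-105],[0,0,0]]
    - [0,[2,2,-110],[0,0,0]]
    - [0,[2,2,-110],[0,0,0]]

```text
t: 2.7
tcp_pos: [0.5759, 0.0146, 0.0499]
ee_rot: [[0.039, 0.999, 0.002], [0.999, -0.039, 0.0], [0.0, 0.002, -1.0]]
force: [-0.0, 0.0, 1.0]
finger_gap: 0.004
```

```bash
python3 - <<'E'
from h import *
import cv2
s=r.state();print(s["t"],s["tcp_pos"],s["force"])
q=snapshot("side")[130:250,180:330][:,:,::-1]
cv2.imwrite("pics/a2.png",cv2.resize(q,None,fx=4,fy=4,interpolation=2))
E
```

```text
2.7 [0.57589371 0.01461106 0.0498687 ] [-0.04428085  0.02713586  0.99561223]
```

View pics/a2.png

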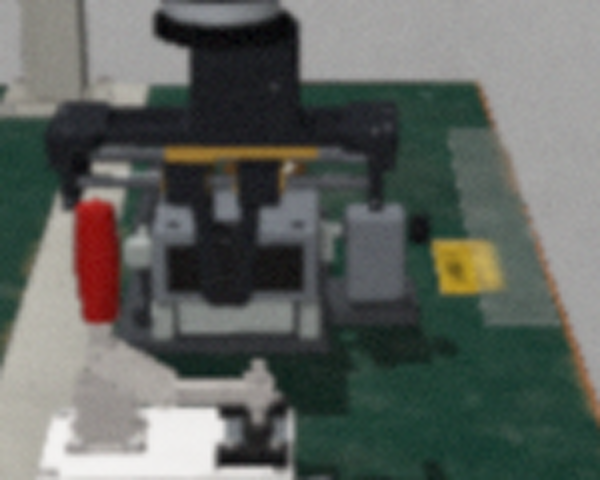

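The side view shows the fingers at (228,255) in front of the pad, and the gripper body clear of the handle at (97,260) and the pin block. Starting the push.

Request:
jog_arm:
  plan:
    - [0,[-0.5,-10,0],[0,0,0]]
    - [0,[-1,-18,0],[0,0,0]]
    - [0,[-1,-23,0],[0,0,0]]
    - [0,[-1,-27,0],[0,0,0]]
    - [0,[-1,-31,0],[0,0,0]]

```text
t: 3.38
tcp_pos: [0.5739, -0.0156, 0.0488]
ee_rot: [[0.038, 0.999, -0.0], [0.999, -0.038, 0.001], [0.001, -0.0, -1.0]]
force: [-0.9, 4.4, 1.5]
finger_gap: 0.005
```

Request:
jog_arm:
  plan:
    - [0,[0,-3,0],[0,0,0]]
    - [0,[0,-6,0],[0,0,0]]
    - [0,[0,-9,0],[0,0,0]]
    - [0,[-0.5,-12,0],[0,0,0]]
    - [0,[-0.5,-15,0],[0,0,0]]

```text
t: 4.0
tcp_pos: [0.5736, -0.0284, 0.0488]
ee_rot: [[0.036, 0.999, 0.0], [0.999, -0.036, 0.004], [0.004, 0.0, -1.0]]
force: [-1.3, 8.7, 3.5]
finger_gap: 0.01
```

Request:
jog_arm:
  plan:
    - [0,[0,-3,0],[0,0,0]]
    - [0,[0,-6,0],[0,0,0]]
    - [0,[0,-9,0],[0,0,0]]
    - [0,[-0.5,-12,0],[0,0,0]]
    - [0,[-0.5,-15,0],[0,0,0]]

```text
t: 4.62
tcp_pos: [0.5733, -0.0428, 0.0488]
ee_rot: [[0.035, 0.999, 0.001], [0.999, -0.035, 0.004], [0.004, 0.0, -1.0]]
force: [-1.1, 10.3, 3.3]
finger_gap: 0.007
```

Request:
jog_arm:
  plan:
    - [0,[0,-3,0],[0,0,0]]
    - [0,[0,-6,0],[0,0,0]]
    - [0,[0,-9,0],[0,0,0]]
    - [0,[-0.5,-12,0],[0,0,0]]
    - [0,[-0.5,-15,0],[0,0,0]]

```text
t: 5.25
tcp_pos: [0.573, -0.0577, 0.0488]
ee_rot: [[0.035, 0.999, 0.001], [0.999, -0.035, 0.004], [0.004, 0.001, -1.0]]
force: [0.9, 10.2, 3.5]
finger_gap: 0.006
```

Request:
jog_arm:
  plan:
    - [0,[0,-2,0],[0,0,0]]
    - [0,[0,-4,0],[0,0,0]]
    - [0,[0,-6,0],[0,0,0]]
    - [0,[0,-8,0],[0,0,0]]
    - [0,[-0.5,-10,0],[0,0,0]]

```text
t: 5.88
tcp_pos: [0.5727, -0.0672, 0.0488]
ee_rot: [[0.035, 0.999, 0.001], [0.999, -0.035, 0.005], [0.005, 0.001, -1.0]]
force: [1.0, 11.2, 1.3]
finger_gap: 0.002
```

Request:
jog_arm:
  plan:
    - [0,[0,-1,0],[0,0,0]]
    - [0,[0,-2,0],[0,0,0]]

```text
t: 6.12
tcp_pos: [0.5727, -0.0692, 0.0488]
ee_rot: [[0.035, 0.999, 0.001], [0.999, -0.035, 0.005], [0.005, 0.001, -1.0]]
force: [0.2, 11.0, 2.7]
finger_gap: 0.006
```

Request:
jog_arm:
  plan:
    - [0,[0,-1,0],[0,0,0]]
    - [0,[0,-2,0],[0,0,0]]

```text
t: 6.38
tcp_pos: [0.5727, -0.071, 0.0488]
ee_rot: [[0.035, 0.999, 0.001], [0.999, -0.035, 0.005], [0.005, 0.001, -1.0]]
force: [-0.5, 11.6, 3.1]
finger_gap: 0.002
```

Request:
jog_arm:
  plan:
    - [0,[0,-1,0],[0,0,0]]
    - [0,[0,-1,0],[0,0,0]]

```text
t: 6.62
tcp_pos: [0.5727, -0.0722, 0.0488]
ee_rot: [[0.035, 0.999, 0.001], [0.999, -0.035, 0.005], [0.005, 0.001, -1.0]]
force: [1.0, 10.2, 3.2]
finger_gap: 0.008
```

Request:
jog_arm:
  plan:
    - [0,[0,-1,0],[0,0,0]]
    - [0,[0,-1,0],[0,0,0]]

```text
t: 6.88
tcp_pos: [0.5726, -0.0729, 0.0488]
ee_rot: [[0.034, 0.999, 0.001], [0.999, -0.034, 0.005], [0.005, 0.001, -1.0]]
force: [1.1, 11.4, 3.2]
finger_gap: 0.005
```

Request:
jog_arm:
  plan:
    - [0,[0,-1,0],[0,0,0]]
    - [0,[0,-1,0],[0,0,0]]

```text
t: 7.12
tcp_pos: [0.5726, -0.0729, 0.0488]
ee_rot: [[0.034, 0.999, 0.001], [0.999, -0.034, 0.006], [0.006, 0.001, -1.0]]
force: [0.2, 13.3, 3.4]
finger_gap: 0.007
```

```bash
python3 - <<'E'
from h import *
import cv2
s=r.state();print(s["t"],s["tcp_pos"],s["force"])
q=snapshot("top")[135:245,240:400][:,:,::-1]
cv2.imwrite("pics/a3.png",cv2.resize(q,None,fx=4,fy=4,interpolation=2))
p=(0.5676,-.1369,-1.6154)
for z in(.023,):
  c,sn=np.cos(p[2]),np.sin(p[2]);X=[p[0]+c*.0705,p[1]+sn*.0705,z];u=proj("top",X);print("nest in crop",(u-[240,135])*4)
E
```

```text
7.125 [ 0.57263326 -0.07293908  0.04883136] [ 0.20143845 13.27503548  3.38937546]
nest in crop [363.94989062 172.74071709]
```

View pics/a3.png

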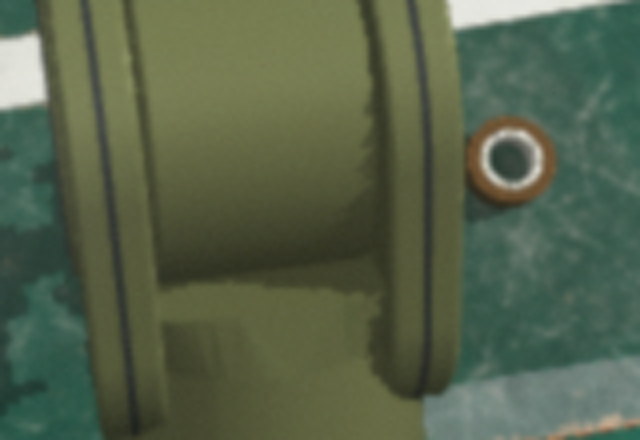

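The top view is hidden by the arm, but y has stalled at -0.0729 while the force rises, so the blank looks home. I'll press once more, gently, to confirm, then back off slowly.

Request:
jog_arm:
  plan:
    - [0,[0,-1,0],[0,0,0]]
    - [0,[0,-1.5,0],[0,0,0]]
    - [0,[0,-1.5,0],[0,0,0]]

```text
t: 7.55
tcp_pos: [0.5726, -0.073, 0.0488]
ee_rot: [[0.033, 0.999, 0.001], [0.999, -0.033, 0.008], [0.008, 0.0, -1.0]]
force: [-0.6, 14.5, 3.5]
finger_gap: 0.007
```

Request:
jog_arm:
  plan:
    - [0,[0,3,0],[0,0,0]]
    - [0,[0,6,0],[0,0,0]]
    - [0,[0,9,0],[0,0,0]]
    - [0,[0.5,12,0],[0,0,0]]
    - [0,[0.5,15,0],[0,0,0]]

```text
t: 8.18
tcp_pos: [0.5729, -0.0629, 0.0488]
ee_rot: [[0.037, 0.999, 0.001], [0.999, -0.037, 0.002], [0.002, 0.001, -1.0]]
force: [0.6, 6.9, 1.6]
finger_gap: 0.008
```

Request:
jog_arm:
  plan:
    - [0,[0,3,0],[0,0,0]]
    - [0,[0,6,0],[0,0,0]]
    - [0,[0,9,0],[0,0,0]]
    - [0,[0.5,12,0],[0,0,0]]
    - [0,[0.5,15,0],[0,0,0]]

```text
t: 8.8
tcp_pos: [0.5732, -0.0487, 0.0488]
ee_rot: [[0.037, 0.999, 0.001], [0.999, -0.037, 0.001], [0.001, 0.0, -1.0]]
force: [-0.9, 5.5, 2.3]
finger_gap: 0.007
```

Request:
jog_arm:
  plan:
    - [0,[0,3,0],[0,0,0]]
    - [0,[0,6,0],[0,0,0]]
    - [0,[0,9,0],[0,0,0]]
    - [0,[0.5,12,0],[0,0,0]]
    - [0,[0.5,15,0],[0,0,0]]

```text
t: 9.43
tcp_pos: [0.5735, -0.0355, 0.0487]
ee_rot: [[0.039, 0.999, 0.0], [0.999, -0.039, -0.001], [-0.001, 0.0, -1.0]]
force: [0.7, 0.2, 0.2]
finger_gap: 0.005
```

Contact was lost near the pin position. Moving clear.

Request:
jog_arm:
  plan:
    - [0,[1,20,0],[0,0,0]]
    - [0,[1,45,0],[0,0,0]]
    - [0,[1,47,40],[0,0,0]]
    - [0,[1,47,100],[0,0,0]]
    - [0,[1,47,160],[0,0,0]]

```text
t: 10.05
tcp_pos: [0.5741, 0.012, 0.2102]
ee_rot: [[0.039, 0.999, -0.001], [0.999, -0.039, -0.0], [-0.0, -0.001, -1.0]]
force: [0.3, 0.2, -0.7]
finger_gap: 0.003
```

Request:
jog_arm:
  plan:
    - [0,[-10,40,30],[0,0,4]]
    - [0,[-30,95,30],[0,0,11]]
    - [0,[-60,150,30],[0,0,20]]
    - [0,[-90,200,30],[0,0,28]]
    - [0,[-120,250,30],[0,0,36]]

```text
t: 10.68
tcp_pos: [0.4534, 0.2634, 0.2389]
ee_rot: [[-0.56, 0.829, 0.001], [0.829, 0.56, 0.0], [-0.0, 0.0, -1.0]]
force: [0.5, -0.0, 0.5]
finger_gap: 0.003
```

Request:
jog_arm:
  plan:
    - [0,[0,0,0],[0,0,0]]
    - [0,[0,0,0],[0,0,0]]

```text
t: 10.92
tcp_pos: [0.4547, 0.2613, 0.2387]
ee_rot: [[-0.555, 0.832, 0.0], [0.832, 0.555, -0.001], [-0.001, -0.0, -1.0]]
force: [0.4, -1.3, 0.3]
finger_gap: 0.004
```

```bash
python3 - <<'E'
from h import *
import cv2
s=r.state();print(s["t"],s["tcp_pos"],s["force"],s["qvel"].round(3))
q=snapshot("top")[135:245,240:400][:,:,::-1]
cv2.imwrite("pics/a4.png",cv2.resize(q,None,fx=4,fy=4,interpolation=2))
p=(0.5676,-.1369,-1.6154)
c,sn=np.cos(p[2]),np.sin(p[2])
for n,x,y,z in(("nest",.0705,0,.023),("carr front L at 30",.008,.0485,.0755),("carr front R",.008,-.0485,.0755),("rear L",-.082,.0485,.0755)):
  X=[p[0]+c*x-sn*y,p[1]+sn*x+c*y,z];print(n,(proj("top",X)-[240,135])*4)
E
```

```text
10.925 [0.45470079 0.2612823  0.23873983] [ 0.38582685 -1.27668744  0.29314294] [ 0.027  0.002  0.024 -0.001  0.     0.001  0.   ]
nest [363.94989062 172.74071709]
carr front L at 30 [268.70698031  93.20989508]
carr front R [293.0030786  239.17179367]
rear L [130.39377296 111.55176445]
```

View pics/a4.png

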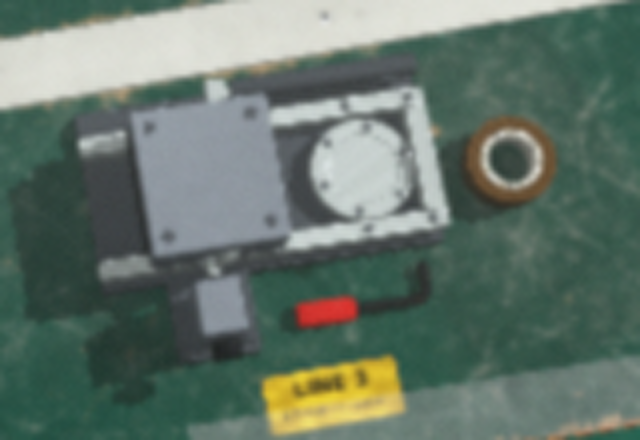

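The blank is at (362,169), against the predicted nest position of (364,173), and lies against the end stop. The carriage front corners at (267,95) and (290,240) match the prediction for 30 mm travel. The hex key has not moved.

```bash
python3 -c "
from cell import r
print(r.finish_job(), r.state()['t'])"
```

```text
the job is handed in; nothing more can be done
the job is handed in; nothing more can be done
```

The job is handed in: the blank was pushed home, and the carriage came back and is resting at mid travel on its stop pin. The hand-in reported no verdict.

- **Push:** I pushed the carriage with the shut fingers at about 24 mm/s, slowing near the end. The tool stopped about 58 mm past first contact, and the force I read at the end of each move peaked at 14.5 N, against the 40 N limit.
- **Return:** I let the carriage back slowly, and contact was lost close to the pin position. The arm then moved clear, at about 11 s of the 32 s allowed.
- **Last picture (top camera):** The carriage corners match 30 mm of travel to about 1 mm. The blank lies against the end stop, about 2 mm from its predicted place, which is within calibration error. The hex key looks unmoved.
- **Not checked directly:** The top camera was blocked by the arm when the blank came home, so that moment was judged from force and position only. The stop pin's depth was not measured; I inferred the catch from the carriage holding at 30 mm. The boxed relay was outside the final cropped picture, and the arm stayed at least 0.15 m above the bench away from the feeder.

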